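Build up a flanged pulley stack on the centring jig and swing the keeper over it

TASK

Build up the drive stack on the blue jig: lower the dark adapter hub face down onto the jig's centring spigot, then the bright metal belt pulley onto the hub, then the red end cap onto the pulley, letting go of each only when it sits flat and fully home (never dropped). Then swing the yellow keeper arm over the stack as far as its stop, and leave the other things on the bench where they are.

Things in the scene. Friction and masses are not known exactly. Their poses are not given: they have to be found in the camera images.
- jig: Fixed assembly jig: blue round base 100 mm across, bright seating face 92 mm across 20 mm above the bench, and on it a centring spigot 48 mm across, 8 mm high (edge chamfered 3 mm). Origin: centre of the underside, on the spigot's axis; z up. +x points to the keeper's upright post (18 mm thick, 95 mm high), 72 mm from the spigot's axis; the keeper hinges about the post's axis.
- jig_face (a point): Point on the spigot's axis in the plane of the jig's seating face (20 mm above the bench), where the underside centre of the hub belongs. Axes as the jig.
- keeper (a joint): Angle (rad) of the yellow keeper arm about its post; friction (0.06 N m) holds it where it is left. 0: fully open; grows as the arm swings clockwise seen from above; 1.7: its stop, arm pointing from the post to the spigot's axis (jig's -x). The arm is 18 mm wide, 12 mm thick, 86 mm long from the hinge, underside 95 mm above the bench, 3 mm over the finished stack.
- keeper_grip (a point): Middle of the keeper's upright black handle, a round peg 16 mm thick and 30 mm high on top of the yellow arm, 60 mm from the hinge axis. This point is 122 mm above the bench, the arm's top 107 mm, the handle's end 137 mm. Its x axis points from the hinge outward along the arm.
- adapter_hub: Dark steel adapter hub, about 0.45 kg, loose: flange 88 mm across, 14 mm thick; blind recess in its underside 50 mm across, 10 mm deep, that fits the jig's spigot with 1 mm to spare all round; on top a collar 42 mm across, 14 mm high (edge chamfered 3 mm) to hold it by. Origin: centre of its underside; z up. Like the other two parts it starts on the bench already face down (recess under).
- hub_shoulder (a point): Centre of the hub's flange top, 14 mm above the hub's underside, where the underside centre of the pulley belongs.
- belt_pulley: Bright metal V-belt pulley, about 0.30 kg, loose: body 76 mm across, 24 mm thick, grooved; blind recess in its underside 44 mm across, 16 mm deep, that fits the hub's collar with 1 mm to spare all round; on top a hub 34 mm across, 14 mm high (edge chamfered 3 mm) to hold it by. Origin: centre of its underside; z up.
- pulley_shoulder (a point): Centre of the top of the pulley's body, 24 mm above its underside, where the underside centre of the end cap belongs.
- end_cap: Red end cap, about 0.20 kg, loose: body 60 mm across, 20 mm thick, six small screws on top; blind recess in its underside 36 mm across, 16 mm deep, that fits the pulley's hub with 1 mm to spare all round; on top a round knob 28 mm across, 14 mm high to hold it by. Origin: centre of its underside; z up.
- cap_bank: Fixed, in the middle of the bench: two black round capacitors (76 mm thick) side by side with bars across their tops, 190 mm high in all, on a low pale board (88 x 304 mm, 18 mm high, long along y). Lift parts over it. Origin: centre of the board's underside.
- supply_box: Fixed, at the back right: big cream power supply box with a black front and knob, about 210 mm deep (x), 260 mm wide (y) and 300 mm high; keep clear of it, most of all when leaving the start pose beside it. Origin: centre of its underside.
- washer_stack: Bystander: three washers stacked, 25 mm across, 8 mm high; origin at the underside centre.
- hex_bolt_2: Bystander: short hexagon bolt lying down, 38 mm long, 17 mm high; origin under its middle.
- drilled_block: Bystander: pine block with drill holes, 62 x 105 x 34 mm; origin at its underside centre.
- parts_jar: Bystander: clear jar with a grey lid, 57 mm across, 70 mm high; origin at its underside centre.
- ball_stud: Bystander: dark steel ball stud standing upright, 24 mm across, 41 mm high; origin at its underside centre.

How it is judged (in metres and radians):
On the way, in this order (a step that is already met when the one before it is completed fails the run):
1. the adapter hub sits face down, flat and fully home on the jig's spigot, released (horizontal distance between adapter_hub and jig_face below 0.003 m and z of adapter_hub in the frame of jig_face between -0.002 and 0.002 m and angle between adapter_hub's own z axis and vertical below 0.04 rad and contact force between the fingers and adapter_hub below 0.1 N), for 0.2 s.
2. the belt pulley sits flat and fully home on the hub, released (horizontal distance between adapter_hub and jig_face below 0.003 m and z of adapter_hub in the frame of jig_face between -0.002 and 0.002 m and angle between each of adapter_hub, belt_pulley's own z axis and vertical below 0.04 rad and horizontal distance between belt_pulley and hub_shoulder below 0.003 m and z of belt_pulley in the frame of hub_shoulder between -0.002 and 0.002 m and contact force between the fingers and belt_pulley below 0.1 N), for 0.2 s.
3. the end cap sits flat and fully home on the pulley, released (horizontal distance between adapter_hub and jig_face below 0.003 m and z of adapter_hub in the frame of jig_face between -0.002 and 0.002 m and angle between each of adapter_hub, belt_pulley, end_cap's own z axis and vertical below 0.04 rad and horizontal distance between belt_pulley and hub_shoulder below 0.003 m and z of belt_pulley in the frame of hub_shoulder between -0.002 and 0.002 m and horizontal distance between end_cap and pulley_shoulder below 0.003 m and z of end_cap in the frame of pulley_shoulder between -0.002 and 0.002 m and contact force between the fingers and end_cap below 0.1 N), for 0.2 s.
4. the keeper arm is swung over the stack to its stop (value of joint keeper above 1.58 rad), for 0.2 s.
At the end, for the whole second after the job is handed in: Hub on the jig's face, pulley on the hub's shoulder and end cap on the pulley's shoulder, each within 3 mm of the axis, within 2 mm of its seat in height, upright within 0.04 rad and at rest; the keeper within 0.12 rad of its stop over the stack (angle above 1.58) (horizontal distance between adapter_hub and jig_face below 0.003 m and z of adapter_hub in the frame of jig_face between -0.002 and 0.002 m and angle between each of adapter_hub, belt_pulley, end_cap's own z axis and vertical below 0.04 rad and horizontal distance between belt_pulley and hub_shoulder below 0.003 m and z of belt_pulley in the frame of hub_shoulder between -0.002 and 0.002 m and horizontal distance between end_cap and pulley_shoulder below 0.003 m and z of end_cap in the frame of pulley_shoulder between -0.002 and 0.002 m and value of joint keeper above 1.58 rad and linear speed of each of adapter_hub, belt_pulley, end_cap below 0.02 m/s); the robot touches nothing.
It fails at once if a part is dropped onto its seat (moving faster than 0.4 m/s within 15 mm of it) ((distance between adapter_hub and jig_face below 0.015 m and linear speed of adapter_hub above 0.4 m/s) or (distance between belt_pulley and hub_shoulder below 0.015 m and linear speed of belt_pulley above 0.4 m/s) or (distance between end_cap and pulley_shoulder below 0.015 m and linear speed of end_cap above 0.4 m/s)).
It fails at once if a bystander is moved more than 30 mm (distance of any of washer_stack, hex_bolt_2, drilled_block, parts_jar, ball_stud from where it was at the start of the episode above 0.03 m).
It also fails if it takes over 72 s, if anything falls off the work surface, if the arm or the gripper's body presses on something with over 40 N, if the wrist force passes 120 N, or if a joint passes its speed limit or range.

ROBOT

A 7-joint arm with a two-finger parallel gripper is mounted at the origin on a cart in front of the work surface, level with it; the furniture and walls round the work are solid. World frame = base frame: x ahead of the robot, y to its left, z up, the work surface at z = 0. Lengths are in m, angles in degrees, forces in N, time in s.
With the tool pointing down it reaches from about 0.425 to 1.025 m from the base axis. Payload 3.6 kg.
Tool frame: the origin (TCP) lies at the very end of the fingers, on their centre line; the grasp point (between the pads) lies arm.pinch_z behind it (arm.pinch_z is the distance from the TCP to the grasp point, in m); z points along the fingers, y is the line along which they close (so a half turn about z gives the same grasp; the last joint's range is limited). The gripper opens to 85 mm and grips with 20 to 120 N. Pads are 22 mm wide; open, the fingers measure 114 mm over their backs; the gripper's body (76 mm by 85 mm) begins 54 mm behind the grasp point. The pads swing forward as they close: fully open they stand 13 mm farther back than shut.
Start: joints at [66.091, 33.873, 2.773, 92.16, -1.908, 54.013, -1.931], TCP at [0.231, -0.687, 0.231] pointing down, gripper open.
Joint ranges: [-153.93, 153.93], [-27.13, 128.08], [-72.61, 78.16], [10.71, 143.7], [-87.88, 267.88], [4.46, 118.87], [-176.78, 176.78]. Speed limits (degrees/s): [147.25, 147.25, 180, 180, 180, 180, 180].

INTERFACE

Orientations are given as a 3x3 rotation matrix whose columns are the frame's x, y, z axes.
In Python, from cell import arm, capture, models gives the robot as it stands.
- The arm moves only by the tool drive_tool, never from a script. Its arguments are lists of equal length, an entry for each row: "travel": the shift along the tool's x, y, z in m, a list of three; "dr": the turn, a rotation vector about the tool's x, y, z in rad, a list of three. A call has 1 to 8 rows; each row shifts and turns the commanded pose from where the row before left it, along the tool's axes as they then stand; what a row does not reach is not made up. A row lasts 1/8 s, in which the tool goes at most 62.5 mm and 10.7 degrees, less where a joint would pass 70% of its speed; a pose out of reach is approached as far as the arm can. A call with a gripper value outside its range is refused whole. "hand" is the finger opening in m, from 0 to 0.0854, set as the call begins (left out, the last holds). The fingers move at their own pace and stop on an object; "squeeze" is the grip in N (left out, the last holds). Time passes only in rows, so rows that do not move let the fingers close. It gives the time, the measured TCP pose, the force, the opening and the grip force at its end, in the units of the state.
- arm.sense(): the state, without advancing time (a new reading comes with each control period).
- capture(name): name is "side" or "top" or "wrist"; returns a dict with "frame" (400x640x3 uint8, blue, green, red), "camera_matrix" (3x3 intrinsics, pixels), "origin" and "rotation" of the camera in the world; the wrist camera has in their place "T_tool_cam" (4x4, takes a point from camera to tool coordinates, whose origin is the TCP and whose axes are the flange's). Camera axes: x right, y up, looking along -z (the intrinsics and any distortion apply to the point x, -y, -z); pixel columns grow to the right and rows downward; lengths in m; the calibration is good to about 2 mm. The wrist camera is an equidistant fisheye: a pixel r from the principal point sees the ray r / f radians off the axis. A picture is of the moment at which its call begins: read the wrist's pose just before it. There is no depth.
- arm.job_done(): hands the job in; it is judged then, once.
Trained networks look in the newest picture that a camera, given by its name, has taken for a name from the list of things; names that differ only in an ending like _2 or _b are one class to them, and where a whole thing is asked for, a point or a joint stands for the part that bears it (a point fixed in the world has none). Each returns a list of dicts, best first, with "confidence" (0 to 1); they miss things now and then, are a little off and sometimes report something else, mostly with a low value. They report only what shows in the picture. A call takes as long as a camera call.
- models.trace(camera, target): "pixels" (400x640 bool, what is visible of it) and "location" ([column, row] in pixels, amid what is visible of it).
- models.place_of(camera, target): "location" ([column, row] in pixels: a listed point, or the origin of a listed thing).
The state is a dict: "clock": time; "joints": joint angles; "joint_velocities": joint speeds; "joint_torque": joint torques, N m; "ee_pos": TCP position; "tool_rot": TCP orientation; "ft_force": force on the tool from outside, world axes, zero at the start; "moment": the same for the moment, N m; "gripper_width": opening from 0.0 (shut) to 1.0 (fully open); "grip_force": force on a finger pad.
Only numpy, scipy, OpenCV 4.12 (cv2) and the standard library are available. Lean on these libraries where they do the work, as an engineer would, in place of code of your own. Each camera call takes 0.05 s, during which the arm holds its last target. There are 200 camera calls.

## Working session

There is one attempt and no reset: what is moved stays moved. The work goes in short steps, Python scripts to look and compute and a tool call to move; the robot and the scene stay as the last step left them, time stands still between calls to the robot, and variables do not carry over. Pictures are saved under pics/ and viewed, at most 10 in all, crops included, and the job is handed in when it is done.

Besides the shell and the picture viewer there is one more tool, called after "Request:" by a JSON object that holds its "api" and its "payload". drive_tool: Moves the arm, as the interface text tells. Its arguments: {"type":"object","properties":{"travel":{"type":"array"},"dr":{"type":"array"},"hand":{"type":"number"},"squeeze":{"type":"number"}},"required":["travel","dr"]}

```bash
ls; mkdir -p pics
cat > h.py <<'E'
import numpy as np, cv2
from cell import arm, capture, models
def ray(c,uv):
    K=np.array(c["camera_matrix"]); x=(uv[0]-K[0,2])/K[0,0]; y=(uv[1]-K[1,2])/K[1,1]
    d=np.array(c["rotation"])@np.array([x,-y,-1.]); return np.array(c["origin"]),d
def at(c,uv,z):
    o,d=ray(c,uv); return o+d*(z-o[2])/d[2]
def wray(c,uv,p,R):
    K=np.array(c["camera_matrix"]); x=(uv[0]-K[0,2])/K[0,0]; y=(uv[1]-K[1,2])/K[1,1]
    r=np.hypot(x,y); s=np.sin(r)/r if r>1e-9 else 1
    T=np.array(c["T_tool_cam"]); d=T[:3,:3]@np.array([x*s,-y*s,-np.cos(r)])
    return p+R@T[:3,3], R@d
def wat(c,uv,p,R,z):
    o,d=wray(c,uv,p,R); return o+d*(z-o[2])/d[2]
def tri(rays):
    A=np.zeros((3,3));b=np.zeros(3)
    for o,d in rays:
        d=d/np.linalg.norm(d);M=np.eye(3)-np.outer(d,d);A+=M;b+=M@o
    return np.linalg.solve(A,b)
E
python3 - <<'E'
from h import *
np.set_printoptions(precision=4,suppress=True)
s=arm.sense(); print(s, arm.pinch_z)
T={"jig":0,"jig_face":.02,"keeper_grip":.122,"adapter_hub":0,"hub_shoulder":.014,"belt_pulley":0,"pulley_shoulder":.024,"end_cap":0,"cap_bank":0,"supply_box":0,"washer_stack":0,"hex_bolt_2":0,"drilled_block":0,"parts_jar":0,"ball_stud":0}
C={n:capture(n) for n in("top","side")}
for n,c in C.items():
    cv2.imwrite(f"pics/{n}0.png",c["frame"]); print(n,c["camera_matrix"],c["origin"],c["rotation"])
for t,z in T.items():
    R=[]
    for n,c in C.items():
        r=models.place_of(n,t)
        for q in r[:2]: print(t,n,np.round(q["location"],1),round(q["confidence"],2),at(c,q["location"],z)[:2])
        if r: R.append(ray(c,r[0]["location"]))
    if len(R)==2: print("   tri",tri(R))
E
```

```text
pics
{'clock': 0.0, 'joints': array([66.0917, 33.9262,  2.7654, 92.2379, -1.9075, 54.0121, -1.9325]), 'joint_velocities': array([-0.0261,  0.0583,  0.0315,  0.1045,  0.1213,  0.1426,  0.1212]), 'joint_torque': array([  0.0004, -54.8687,   1.5465, -19.8125,   0.0094,   0.0087,
        -0.    ]), 'ee_pos': array([ 0.2304, -0.6865,  0.2301]), 'tool_rot': array([[ 0.948 ,  0.3182, -0.0008],
       [ 0.3182, -0.948 ,  0.0021],
       [-0.0001, -0.0023, -1.    ]]), 'ft_force': array([-0.4715,  0.3219,  0.2595]), 'moment': array([-0.002 , -0.0396,  0.0424]), 'grip_force': 0.0, 'gripper_width': 1.0031688330362327} 0.0187
top [[400.8012   0.     318.7036]
 [  0.     400.8012 214.7453]
 [  0.       0.       1.    ]] [ 0.3286 -0.0172  1.3035] [[-0.0211  0.985  -0.1713]
 [-0.9996 -0.0236 -0.0126]
 [-0.0165  0.1709  0.9851]]
side [[438.7352   0.     316.4195]
 [  0.     438.7352 199.3698]
 [  0.       0.       1.    ]] [-0.1082  1.0879  0.654 ] [[-0.8706  0.1771 -0.459 ]
 [-0.4915 -0.3538  0.7957]
 [-0.0215  0.9184  0.3951]]
jig top [236.9 245.9] 0.9 [0.4583 0.269 ]
jig top [233.3 250.6] 0.43 [0.
[... 1197 characters left out ...]
.1381]
washer_stack top [372.8 197.8] 0.36 [ 0.6079 -0.1811]
hex_bolt_2 top [183.2 222.6] 0.57 [0.5396 0.4484]
hex_bolt_2 top [404.3 218.4] 0.41 [ 0.5363 -0.2813]
hex_bolt_2 side [350.6 201. ] 0.36 [ 0.53   -0.2729]
   tri [0.383  0.2999 0.2879]
drilled_block top [241.5 198.9] 0.96 [0.615  0.2558]
drilled_block top [374.1 245.9] 0.39 [ 0.4481 -0.1783]
drilled_block side [239.4 262. ] 0.81 [0.626  0.2631]
   tri [ 0.621   0.2598 -0.0019]
parts_jar top [181.7 224.9] 0.83 [0.532  0.4531]
parts_jar side [219.6 308.3] 0.61 [0.5339 0.454 ]
   tri [ 0.5329  0.4537 -0.0001]
ball_stud top [182.2 254.9] 0.4 [0.4329 0.4477]
ball_stud side [259.9 318.2] 0.68 [0.4255 0.4385]
   tri [0.428  0.4435 0.0037]
```

Run:
```python
import cv2
a=cv2.imread("pics/top0.png");b=cv2.imread("pics/side0.png")
cv2.imwrite("pics/t1.png",cv2.resize(a[130:300,150:470],(800,425),interpolation=cv2.INTER_CUBIC))
cv2.imwrite("pics/s1.png",cv2.resize(b[110:350,190:450],(650,600),interpolation=cv2.INTER_CUBIC))
```

```text
(no output)
```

View pics/t1.png

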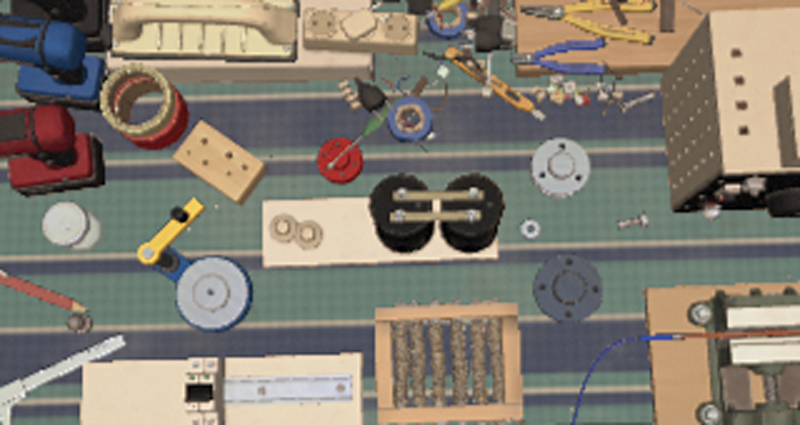

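View pics/s1.png

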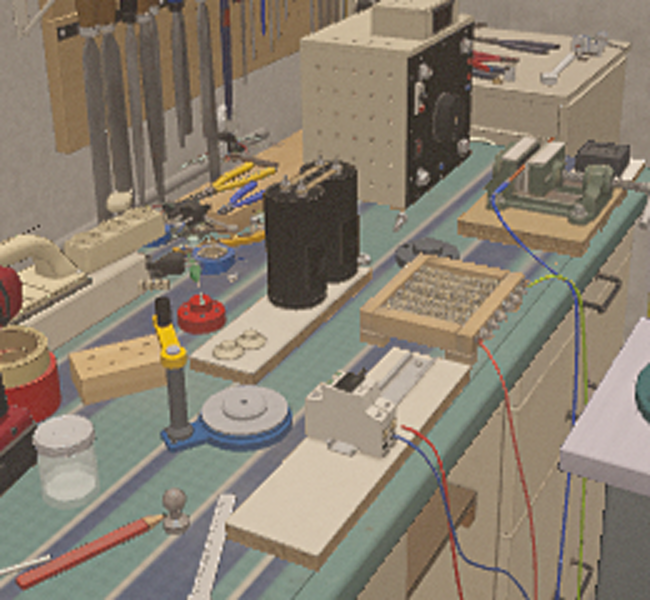

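The top view shows the hub at about (377,245), the pulley (374,196), the red cap (286,194), and the jig (235,247) with the keeper post up-left of it. The side view agrees. A green item lies near the cap, so I'll check that up close. I'll lift, align the tool with the world axes, and go to look at the hub and pulley.

Request:
{"api": "drive_tool", "payload": {"travel": [[0,0,-0.04],[0,0,-0.03],[0.0233,-0.056,0],[0.0233,-0.056,0],[0.0233,-0.056,0],[0.0233,-0.056,0],[0.0233,-0.056,0],[0.0233,-0.056,0]], "dr": [[0,0,0.162],[0,0,0.162],[0,0,0],[0,0,0],[0,0,0],[0,0,0],[0,0,0],[0,0,0]]}}

```text
clock: 2.6
ee_pos: [0.3713, -0.3496, 0.3017]
tool_rot: [[1.0, -0.0, 0.001], [-0.0, -1.0, -0.001], [0.001, 0.001, -1.0]]
ft_force: [0.8, -0.3, 1.0]
gripper_width: 1.005
grip_force: 0.0
```

Request:
{"api": "drive_tool", "payload": {"travel": [[0.023,-0.056,0],[0.023,-0.056,0],[0.023,-0.056,0],[0,0,0]], "dr": [[0,0,0],[0,0,0],[0,0,0],[0,0,0]]}}

```text
clock: 3.1
ee_pos: [0.4418, -0.178, 0.3017]
tool_rot: [[1.0, 0.01, 0.002], [0.01, -1.0, 0.002], [0.002, -0.002, -1.0]]
ft_force: [-0.8, -0.7, -0.2]
gripper_width: 1.001
grip_force: 0.0
```

```bash
cat >> h.py <<'E'
np.set_printoptions(precision=4,suppress=True)
def look(T,save=None):
    s=arm.sense(); p,R=np.array(s["ee_pos"]),np.array(s["tool_rot"]); c=capture("wrist")
    if save: cv2.imwrite(f"pics/{save}.png",c["frame"])
    print("t",s["clock"],"p",p,"w",s["gripper_width"])
    for t,z in T.items():
        for q in models.place_of("wrist",t)[:2]: print(t,"place",np.round(q["location"],1),round(q["confidence"],2),wat(c,q["location"],p,R,z))
    return c,p,R
E
python3 - <<'E'
from h import *
c,p,R=look({"adapter_hub":0,"hub_shoulder":.014,"belt_pulley":0,"pulley_shoulder":.024,"washer_stack":0,"end_cap":0,"jig_face":.02,"jig":0},"w1")
print(R,c["camera_matrix"],c["T_tool_cam"])
E
```

```text
t 3.1 p [ 0.4418 -0.178   0.3017] w 1.0012369308315578
adapter_hub place [324.7 152.1] 0.59 [ 0.4489 -0.1805  0.    ]
hub_shoulder place [329.8 156.2] 0.94 [ 0.4452 -0.1876  0.014 ]
belt_pulley place [327.2  44.5] 0.87 [ 0.6053 -0.1823  0.    ]
pulley_shoulder place [329.3  37.7] 0.94 [ 0.6101 -0.1847  0.024 ]
pulley_shoulder place [299.7  93.4] 0.62 [ 0.5326 -0.1459  0.024 ]
washer_stack place [299.4  93.9] 0.51 [ 0.5329 -0.1437  0.    ]
end_cap place [141.9  47.1] 0.77 [0.6262 0.1116 0.    ]
jig_face place [ 65.8 158.3] 0.95 [0.4548 0.2883 0.02  ]
jig place [ 75.1 156.1] 0.79 [0.4548 0.2812 0.    ]
[[ 0.9999  0.0104  0.0017]
 [ 0.0104 -0.9999  0.0016]
 [ 0.0018 -0.0016 -1.    ]] [[309.7069   0.     322.3154]
 [  0.     309.7069 196.1889]
 [  0.       0.       1.    ]] [[ 0.0001  0.9585  0.285   0.0723]
 [ 1.     -0.0002  0.0001 -0.0004]
 [ 0.0002  0.285  -0.9585 -0.1433]
 [ 0.      0.      0.      1.    ]]
```

View pics/w1.png

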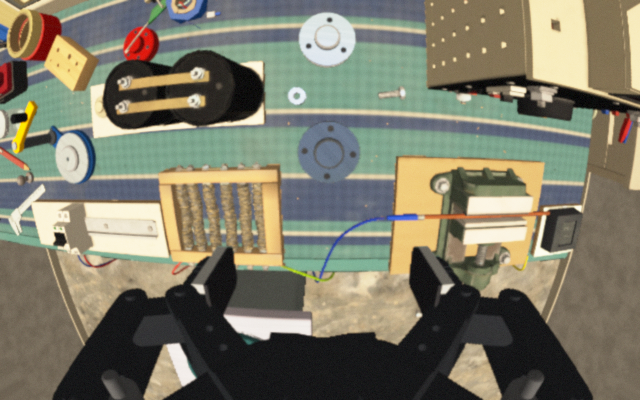

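The wrist view shows the hub at (329,152), the pulley at (327,40), and the washers (296,96) and bolt (392,93) between the pulley and the box. I'll fit silhouettes to get precise centres.

```bash
cat >> h.py <<'E'
SH={"adapter_hub":[(.044,0,.014),(.021,.014,.028)],"belt_pulley":[(.038,0,.024),(.017,.024,.038)],"end_cap":[(.030,0,.020),(.014,.020,.034)]}
def proj(c,P,p=None,R=None):
    K=np.array(c["camera_matrix"])
    if "T_tool_cam" in c:
        T=np.array(c["T_tool_cam"]); X=((P-p)@R-T[:3,3])@T[:3,:3]; x,y,z=X[:,0],-X[:,1],-X[:,2]
        h=np.hypot(x,y); k=np.arctan2(h,z)/h; x,y=x*k,y*k
    else:
        X=(P-np.array(c["origin"]))@np.array(c["rotation"]); x,y=X[:,0]/-X[:,2],-X[:,1]/-X[:,2]
    return np.stack([K[0,0]*x+K[0,2],K[1,1]*y+K[1,2]],1)
def sil(c,shape,xyz,p=None,R=None):
    m=np.zeros((400,640),np.uint8);a=np.linspace(0,2*np.pi,90)[:-1]
    for r,z0,z1 in shape:
        P=np.concatenate([np.stack([xyz[0]+r*np.cos(a),xyz[1]+r*np.sin(a),0*a+xyz[2]+z],1) for z in(z0,z1)])
        h=cv2.convexHull(proj(c,P,p,R).astype(np.float32))
        cv2.fillPoly(m,[np.round(h*16).astype(np.int32)],1,shift=4)
    return m>0
def fit(cam,c,t,x0,z=0,p=None,R=None,shape=None):
    from scipy.optimize import minimize
    r=models.trace(cam,t)
    if not r: print(t,cam,"no mask"); return
    m=r[0]["pixels"]; f=lambda q:(lambda s:1-(s&m).sum()/max(1,(s|m).sum()))(sil(c,shape or SH[t],[*q,z],p,R))
    o=minimize(f,x0,method="Nelder-Mead",options=dict(initial_simplex=np.array(x0)+[[0,0],[.008,0],[0,.008]],xatol=2e-4,fatol=1e-5))
    print(t,cam,"fit",o.x,"iou",round(1-o.fun,3),"conf",round(r[0]["confidence"],2)); return o.x
E
python3 - <<'E'
from h import *
c,p,R=look({})
for t,x in {"adapter_hub":[.447,-.182],"belt_pulley":[.612,-.184],"end_cap":[.62,.105]}.items(): fit("wrist",c,t,x,0,p,R)
c=capture("top")
for t,x in {"adapter_hub":[.447,-.182],"belt_pulley":[.612,-.184],"end_cap":[.62,.105]}.items(): fit("top",c,t,x)
print(arm.sense()["joints"])
E
```

```text
t 3.55 p [ 0.4392 -0.1844  0.3013] w 1.0007749628063929
adapter_hub wrist fit [ 0.4509 -0.1856] iou 0.974 conf 0.74
belt_pulley wrist fit [ 0.6099 -0.1816] iou 0.935 conf 0.93
end_cap wrist fit [0.6288 0.1096] iou 0.807 conf 0.61
adapter_hub top fit [ 0.4428 -0.182 ] iou 0.586 conf 0.84
belt_pulley top fit [ 0.6092 -0.1824] iou 0.893 conf 0.92
end_cap top fit [0.6258 0.1062] iou 0.938 conf 0.79
[ 19.3064  10.8662  -2.4687 118.8635   0.6063  50.2869 -73.51  ]
```

Request:
{"api": "drive_tool", "payload": {"travel": [[0.003,0,0.05],[0.003,0,0.05],[0.003,0,0.05],[0.002,0,0.05],[0,0,0.05],[0,0,0],[0,0,0],[0,0,0]], "dr": [[0,0,0],[0,0,0],[0,0,0],[0,0,0],[0,0,0],[0,0,0],[0,0,0],[0,0,0]], "hand": 0.062, "squeeze": 20}}

```text
clock: 4.95
ee_pos: [0.4521, -0.1839, 0.0535]
tool_rot: [[1.0, -0.0, 0.004], [-0.0, -1.0, -0.001], [0.004, 0.001, -1.0]]
ft_force: [-0.1, 0.7, -0.1]
gripper_width: 0.727
grip_force: 0.0
```

Run:
```python
from h import *
c,p,R=look({"adapter_hub":0,"hub_shoulder":.014},"w2")
print(R)
fit("wrist",c,"adapter_hub",[.45,-.1845],0,p,R)
```

```text
t 4.95 p [ 0.4521 -0.1839  0.0535] w 0.7273428804537589
adapter_hub place [321.  215.7] 0.95 [ 0.4523 -0.1827  0.    ]
hub_shoulder place [326.4 226. ] 0.87 [ 0.4504 -0.1862  0.014 ]
[[ 1.     -0.0004  0.0042]
 [-0.0004 -1.     -0.0014]
 [ 0.0042  0.0014 -1.    ]]
adapter_hub wrist fit [ 0.4501 -0.1855] iou 0.969 conf 0.89
```

View pics/w2.png

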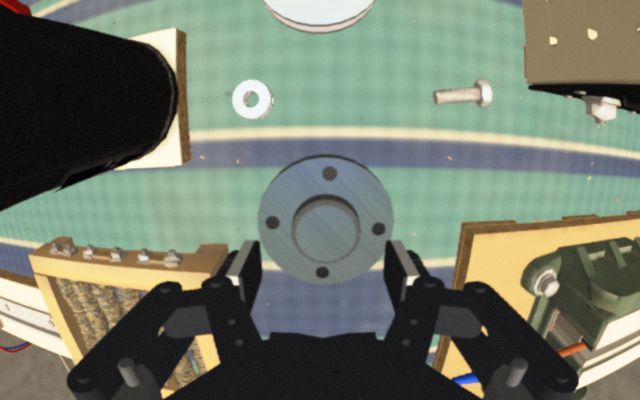

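The hub is centred at (326,222) between the fingers, with the frames clear on both sides. I'll descend, squeeze gently to centre it, open, turn 90°, and grip.

Request:
{"api": "drive_tool", "payload": {"travel": [[-0.002,0.0015,0.02],[0,0,0.012],[0,0,0.004],[0,0,0],[0,0,0]], "dr": [[0,0,0],[0,0,0],[0,0,0],[0,0,0],[0,0,0]]}}

```text
clock: 5.78
ee_pos: [0.4488, -0.1849, 0.0156]
tool_rot: [[1.0, -0.0, 0.001], [-0.0, -1.0, -0.0], [0.001, 0.0, -1.0]]
ft_force: [0.0, 0.3, -0.7]
gripper_width: 0.726
grip_force: 0.0
```

Request:
{"api": "drive_tool", "payload": {"travel": [[0,0,0],[0,0,0],[0,0,0],[0,0,0],[0,0,0]], "dr": [[0,0,0],[0,0,0],[0,0,0],[0,0,0],[0,0,0]], "hand": 0.03, "squeeze": 20}}

```text
clock: 6.4
ee_pos: [0.4489, -0.1854, 0.0159]
tool_rot: [[1.0, -0.0, 0.001], [-0.0, -1.0, -0.001], [0.001, 0.001, -1.0]]
ft_force: [-1.0, -0.3, 6.3]
gripper_width: 0.478
grip_force: 19.9
```

Request:
{"api": "drive_tool", "payload": {"travel": [[0,0,0],[0,0,-0.001],[0,0,0],[0,0,0],[0,0,0],[0,0,0],[0,0,0],[0,0,0]], "dr": [[0,0,0],[0,0,0],[0,0,-0.1745],[0,0,-0.1745],[0,0,-0.1745],[0,0,-0.1745],[0,0,-0.1745],[0,0,-0.1745]], "hand": 0.06}}

```text
clock: 7.4
ee_pos: [0.4484, -0.1847, 0.0162]
tool_rot: [[0.495, 0.869, -0.0], [0.869, -0.495, 0.0], [-0.0, -0.0, -1.0]]
ft_force: [-0.2, 0.2, 0.3]
gripper_width: 0.698
grip_force: 0.0
```

Request:
{"api": "drive_tool", "payload": {"travel": [[0,0,0],[0,0,0],[0,0,0],[0,0,0],[0,0,0]], "dr": [[0,0,-0.1745],[0,0,-0.1745],[0,0,-0.1745],[0,0,0],[0,0,0]]}}

```text
clock: 8.02
ee_pos: [0.4484, -0.1848, 0.0162]
tool_rot: [[0.003, 1.0, -0.0], [1.0, -0.003, 0.0], [0.0, -0.0, -1.0]]
ft_force: [0.7, -1.2, -0.4]
gripper_width: 0.702
grip_force: 0.0
```

Request:
{"api": "drive_tool", "payload": {"travel": [[0,0,0],[0,0,0],[0,0,0],[0,0,0],[0,0,0]], "dr": [[0,0,0],[0,0,0],[0,0,0],[0,0,0],[0,0,0]], "hand": 0.03, "squeeze": 60}}

```text
clock: 8.65
ee_pos: [0.4506, -0.1847, 0.0172]
tool_rot: [[0.001, 1.0, 0.004], [1.0, -0.001, -0.0], [-0.0, 0.004, -1.0]]
ft_force: [1.5, 0.6, 6.5]
gripper_width: 0.453
grip_force: 59.4
```

Request:
{"api": "drive_tool", "payload": {"travel": [[0,0,-0.03],[0,0,-0.055],[0,0,-0.055],[0,0,-0.055],[0,0,-0.055],[0.0575,0,0],[0.0575,0,0],[0.0575,0,0]], "dr": [[0,0,0],[0,0,0],[0,0,0],[0,0,0],[0,0,0],[0,0,0],[0,0,0],[0,0,0]]}}

```text
clock: 9.65
ee_pos: [0.4467, -0.0113, 0.2654]
tool_rot: [[0.003, 1.0, -0.002], [1.0, -0.003, -0.001], [-0.001, -0.002, -1.0]]
ft_force: [0.8, -0.2, -4.9]
gripper_width: 0.45
grip_force: 62.7
```

Request:
{"api": "drive_tool", "payload": {"travel": [[0.0575,0,0],[0.0575,0,0],[0.0575,0,0],[0,0,0],[0,0,0],[0,0,0]], "dr": [[0,0,0],[0,0,0],[0,0,0],[0,0,0],[0,0,0],[0,0,0]]}}

```text
clock: 10.4
ee_pos: [0.448, 0.158, 0.2654]
tool_rot: [[0.003, 1.0, -0.002], [1.0, -0.003, -0.002], [-0.002, -0.002, -1.0]]
ft_force: [0.2, 0.4, -5.4]
gripper_width: 0.448
grip_force: 62.7
```

Run:
```python
from h import *
c,p,R=look({"jig":0,"jig_face":.02,"keeper_grip":.122,"adapter_hub":p if 0 else .2,"end_cap":0,"ball_stud":0,"parts_jar":0},"w3")
print(R)
fit("wrist",c,"end_cap",[.626,.107],0,p,R)
```

```text
t 10.4 p [0.448  0.158  0.2654] w 0.4479988459345493
jig place [323.3  75. ] 0.67 [0.4489 0.2724 0.    ]
jig place [412.2 355.2] 0.63 [ 0.6161 -0.2054  0.    ]
jig_face place [326.7  73.8] 0.86 [0.453  0.2719 0.02  ]
keeper_grip place [425.1  44.5] 0.96 [0.5445 0.294  0.122 ]
adapter_hub place [319.2 240.7] 0.78 [0.4453 0.1344 0.2   ]
end_cap place [445.1 196. ] 0.63 [0.6254 0.1088 0.    ]
[[ 0.0031  1.     -0.0021]
 [ 1.     -0.0031 -0.0019]
 [-0.0019 -0.0021 -1.    ]]
end_cap wrist fit [0.6279 0.1078] iou 0.931 conf 0.88
```

View pics/w3.png

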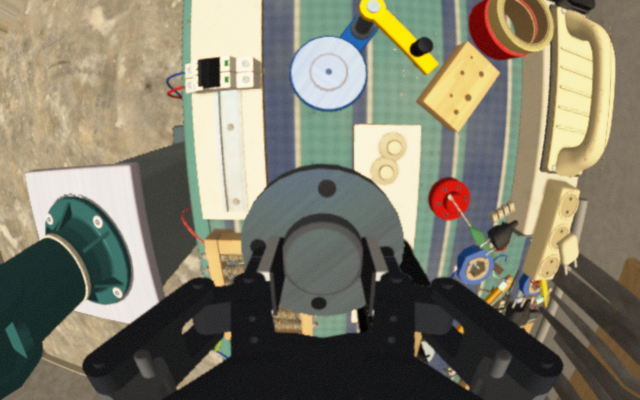

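The hub is held squarely, and the jig face shows at (328,72). The keeper (arm at 425,45) is clear of the drop path. Next I'll fit the bright face disc.

```bash
cat >> h.py <<'E'
def discfit(c,x0,r,z,p,R,dr=.012,n=120):
    """fit circle centre (radius r at height z) by maximising radial edge strength"""
    from scipy.optimize import minimize
    g=cv2.GaussianBlur(c["frame"],(0,0),1).astype(np.float32); a=np.linspace(0,2*np.pi,n)[:-1]
    def f(q):
        v=0
        def samp(rr):
            uv=proj(c,np.stack([q[0]+rr*np.cos(a),q[1]+rr*np.sin(a),0*a+z],1),p,R).astype(np.float32)
            return cv2.remap(g,uv[:,0][None],uv[:,1][None],cv2.INTER_LINEAR)[0]
        return -np.abs(samp(r+.0015)-samp(r-.0015)).sum(1).clip(0,120).mean()
    G=[(f((x0[0]+i,x0[1]+j)),x0[0]+i,x0[1]+j) for i in np.arange(-dr,dr,.0015) for j in np.arange(-dr,dr,.0015)]
    b=min(G); o=minimize(f,b[1:],method="Nelder-Mead",options=dict(initial_simplex=np.array(b[1:])+[[0,0],[.001,0],[0,.001]]))
    print("disc",r,z,o.x,round(-o.fun,1)); return o.x
E
python3 - <<'E'
from h import *
c,p,R=look({})
for r,z in((.046,.02),(.024,.02),(.021,.028),(.05,.02),(.05,0.018)): discfit(c,[.453,.272],r,z,p,R)
t=capture("top")
for r,z in((.046,.02),(.05,.02)): discfit(t,[.453,.272],r,z,None,None)
E
```

```text
t 10.85 p [0.4488 0.1599 0.2664] w 0.4545673513949634
disc 0.046 0.02 [0.4545 0.2735] 120.0
disc 0.024 0.02 [0.455  0.2746] 49.4
disc 0.021 0.028 [0.4549 0.2742] 51.7
disc 0.05 0.02 [0.4593 0.2698] 78.0
disc 0.05 0.018 [0.4589 0.2701] 78.2
disc 0.046 0.02 [0.4642 0.2686] 20.5
disc 0.05 0.02 [0.4662 0.2651] 19.9
```

Request:
{"api": "drive_tool", "payload": {"travel": [[0.0575,0.003,0],[0.0575,0.003,0],[0,0,0.05],[0,0,0.05],[0,0,0.05],[0,0,0.05],[0,0,0],[0,0,0]], "dr": [[0,0,0],[0,0,0],[0,0,0],[0,0,0],[0,0,0],[0,0,0],[0,0,0],[0,0,0]]}}

```text
clock: 11.95
ee_pos: [0.4558, 0.2764, 0.0676]
tool_rot: [[0.0, 1.0, 0.002], [1.0, -0.0, 0.002], [0.002, 0.002, -1.0]]
ft_force: [0.4, 0.2, -4.3]
gripper_width: 0.456
grip_force: 63.5
```

Run:
```python
from h import *
c,p,R=look({},"w4")
print(R,arm.sense()["ft_force"])
for r,z in((.046,.02),(.05,.018)): discfit(c,[.4548,.2742],r,z,p,R,.006)
for z in (-.0162,): discfit(c,p[:2],.044,p[2]+z+.014,p,R,.006)
```

```text
t 11.95 p [0.4558 0.2764 0.0676] w 0.4558389538323376
[[ 0.0004  1.      0.0017]
 [ 1.     -0.0004  0.0019]
 [ 0.0019  0.0017 -1.    ]] [ 1.2771  0.884  -5.9556]
disc 0.046 0.02 [0.4561 0.2753] 62.2
disc 0.05 0.018 [0.4565 0.2687] 65.5
disc 0.044 0.06538283254081464 [0.4553 0.2769] 74.1
```

View pics/w4.png

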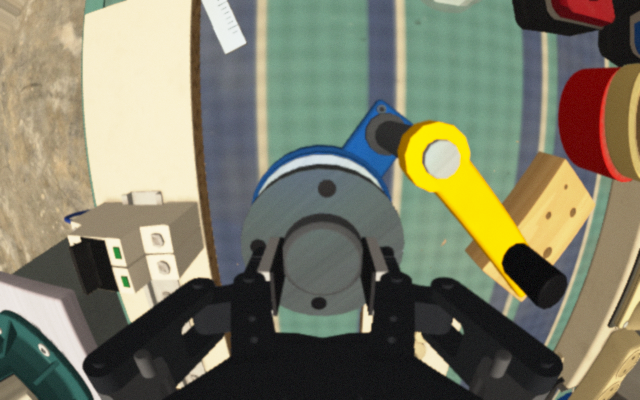

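The hub hangs over the jig face, the rim shows symmetrically behind it at (320,160), and the keeper is clear. It needs about −2 mm in y, then a slow descent.

Request:
{"api": "drive_tool", "payload": {"travel": [[-0.0015,0,0.008],[0,0,0.008],[0,0,0.003],[0,0,0.003],[0,0,0.003],[0,0,0]], "dr": [[0,0,0],[0,0,0],[0,0,0],[0,0,0],[0,0,0],[0,0,0]]}}

```text
clock: 12.75
ee_pos: [0.4546, 0.2737, 0.0411]
tool_rot: [[0.0, 1.0, -0.0], [1.0, -0.0, -0.0], [-0.0, -0.0, -1.0]]
ft_force: [0.1, 0.8, -5.2]
gripper_width: 0.448
grip_force: 63.5
```

Request:
{"api": "drive_tool", "payload": {"travel": [[0,0,0.002],[0,0,0.002],[0,0,0.001],[0,0,0],[0,0,0]], "dr": [[0,0,0],[0,0,0],[0,0,0],[0,0,0],[0,0,0]]}}

```text
clock: 13.38
ee_pos: [0.4548, 0.2737, 0.0373]
tool_rot: [[0.0, 1.0, 0.001], [1.0, -0.0, -0.001], [-0.001, 0.001, -1.0]]
ft_force: [-1.0, -2.1, 5.4]
gripper_width: 0.451
grip_force: 64.6
```

Request:
{"api": "drive_tool", "payload": {"travel": [[0,0,0.001],[0,0,0],[0,0,0]], "dr": [[0,0,0],[0,0,0],[0,0,0]]}}

```text
clock: 13.75
ee_pos: [0.4547, 0.2737, 0.0372]
tool_rot: [[-0.0, 1.0, 0.002], [1.0, 0.0, -0.001], [-0.001, 0.002, -1.0]]
ft_force: [-4.2, -3.3, 14.7]
gripper_width: 0.453
grip_force: 65.5
```

Request:
{"api": "drive_tool", "payload": {"travel": [[0,0,0],[0,0,0],[0,0,0],[0,0,-0.04],[0,0,-0.05],[0,0,-0.05],[0,0,-0.05],[0,0,0]], "dr": [[0,0,0],[0,0,0],[0,0,0],[0,0,0],[0,0,0],[0,0,0],[0,0,0],[0,0,0]], "hand": 0.062}}

```text
clock: 14.75
ee_pos: [0.4568, 0.2758, 0.229]
tool_rot: [[0.001, 1.0, 0.007], [1.0, -0.001, 0.005], [0.005, 0.007, -1.0]]
ft_force: [0.3, 0.4, -0.5]
gripper_width: 0.725
grip_force: 0.0
```

Request:
{"api": "drive_tool", "payload": {"travel": [[-0.03,0,0],[0,0,0],[0,0,0]], "dr": [[0,0,0],[0,0,0],[0,0,0]]}}

```text
clock: 15.12
ee_pos: [0.4544, 0.2437, 0.2245]
tool_rot: [[0.001, 1.0, -0.001], [1.0, -0.001, 0.0], [0.0, -0.001, -1.0]]
ft_force: [0.7, 0.8, 0.0]
gripper_width: 0.726
grip_force: 0.0
```

Run:
```python
from h import *
c,p,R=look({},"w5")
print(R)
for r,z in((.044,.034),(.021,.034),(.018,.048),(.046,.02),(.05,.018)): discfit(c,[.455,.2740],r,z,p,R,.006)
fit("wrist",c,"adapter_hub",[.455,.274],.02,p,R)
fit("wrist",c,"end_cap",[.626,.107],0,p,R)
```

```text
t 15.125 p [0.4544 0.2437 0.2245] w 0.7261106789044817
[[ 0.0005  1.     -0.0012]
 [ 1.     -0.0005  0.0001]
 [ 0.0001 -0.0012 -1.    ]]
disc 0.044 0.034 [0.4564 0.2727] 64.7
disc 0.021 0.034 [0.4544 0.2748] 50.5
disc 0.018 0.048 [0.4544 0.2741] 53.7
disc 0.046 0.02 [0.4547 0.2737] 64.5
disc 0.05 0.018 [0.4552 0.2692] 65.1
adapter_hub wrist fit [0.4546 0.2732] iou 0.97 conf 0.9
end_cap wrist fit [0.6273 0.1101] iou 0.838 conf 0.83
```

View pics/w5.png

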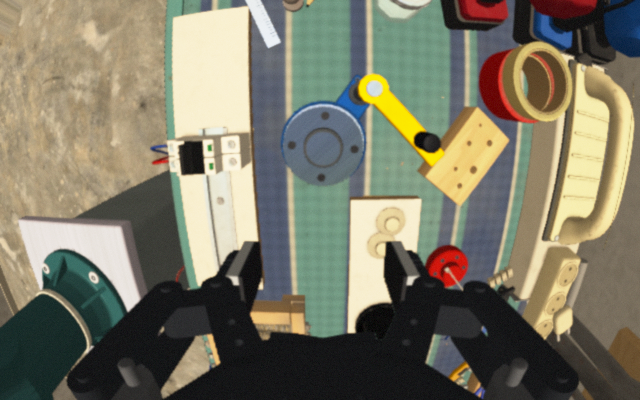

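The hub is seated flat and concentric at (323,147). Now the pulley.

Request:
{"api": "drive_tool", "payload": {"travel": [[0,0,-0.045],[-0.0533,0.0194,0],[-0.0533,0.0194,0],[-0.0533,0.0194,0],[-0.0533,0.0194,0],[-0.0533,0.0194,0],[-0.0533,0.0194,0],[-0.0533,0.0194,0]], "dr": [[0,0,0],[0,0,0],[0,0,0],[0,0,0],[0,0,0],[0,0,0],[0,0,0],[0,0,0]], "hand": 0.056}}

```text
clock: 16.27
ee_pos: [0.5913, -0.1306, 0.2703]
tool_rot: [[-0.001, 1.0, 0.001], [1.0, 0.001, 0.001], [0.001, 0.001, -1.0]]
ft_force: [0.8, 0.1, -0.3]
gripper_width: 0.657
grip_force: 0.0
```

Request:
{"api": "drive_tool", "payload": {"travel": [[-0.0533,0.0194,0],[0,0,0.05],[0,0,0.05],[0,0,0.05],[0,0,0.03],[0,0,0],[0,0,0],[0,0,0]], "dr": [[0,0,0],[0,0,0],[0,0,0],[0,0,0],[0,0,0],[0,0,0],[0,0,0],[0,0,0]]}}

```text
clock: 17.27
ee_pos: [0.6113, -0.1827, 0.0922]
tool_rot: [[0.0, 1.0, 0.003], [1.0, -0.0, -0.001], [-0.001, 0.003, -1.0]]
ft_force: [0.2, 0.3, 0.3]
gripper_width: 0.655
grip_force: 0.0
```

Run:
```python
from h import *
c,p,R=look({"pulley_shoulder":.024},"w6")
print(R)
fit("wrist",c,"belt_pulley",[.61,-.182],0,p,R)
for r,z in((.038,.024),(.017,.024),(.014,.038)): discfit(c,[.61,-.182],r,z,p,R,.006)
```

```text
t 17.275 p [ 0.6113 -0.1827  0.0922] w 0.6549233307490995
pulley_shoulder place [318.6 211.1] 0.68 [ 0.6086 -0.184   0.024 ]
[[ 0.0003  1.      0.0033]
 [ 1.     -0.0003 -0.0006]
 [-0.0006  0.0033 -1.    ]]
belt_pulley wrist fit [ 0.6096 -0.1814] iou 0.977 conf 0.95
disc 0.038 0.024 [ 0.6088 -0.1821] 118.7
disc 0.017 0.024 [ 0.6115 -0.1851] 88.3
disc 0.014 0.038 [ 0.6095 -0.1806] 95.7
```

Request:
{"api": "drive_tool", "payload": {"travel": [[0.001,-0.002,0.045],[0,0,0.016],[0,0,0.004],[0,0,0],[0,0,0]], "dr": [[0,0,0],[0,0,0],[0,0,0],[0,0,0],[0,0,0]]}}

```text
clock: 18.05
ee_pos: [0.6088, -0.1819, 0.0264]
tool_rot: [[0.001, 1.0, 0.002], [1.0, -0.001, -0.0], [-0.0, 0.002, -1.0]]
ft_force: [0.2, -0.7, 0.8]
gripper_width: 0.658
grip_force: 0.0
```

Request:
{"api": "drive_tool", "payload": {"travel": [[0,0,0],[0,0,0],[0,0,0],[0,0,0],[0,0,0]], "dr": [[0,0,0],[0,0,0],[0,0,0],[0,0,0],[0,0,0]], "hand": 0.022, "squeeze": 20}}

```text
clock: 18.68
ee_pos: [0.6089, -0.1819, 0.0264]
tool_rot: [[0.0, 1.0, 0.002], [1.0, -0.0, -0.001], [-0.001, 0.002, -1.0]]
ft_force: [0.1, 0.0, 5.5]
gripper_width: 0.382
grip_force: 19.9
```

Request:
{"api": "drive_tool", "payload": {"travel": [[0,0,0],[0,0,-0.001],[0,0,0],[0,0,0],[0,0,0],[0,0,0],[0,0,0],[0,0,0]], "dr": [[0,0,0],[0,0,0],[0,0,0.1745],[0,0,0.1745],[0,0,0.1745],[0,0,0.1745],[0,0,0.1745],[0,0,0.1745]], "hand": 0.056}}

```text
clock: 19.68
ee_pos: [0.6073, -0.1817, 0.026]
tool_rot: [[0.869, 0.495, -0.001], [0.495, -0.869, 0.0], [-0.001, -0.001, -1.0]]
ft_force: [0.5, -0.2, -0.2]
gripper_width: 0.652
grip_force: 0.0
```

Request:
{"api": "drive_tool", "payload": {"travel": [[0,0,0],[0,0,0],[0,0,0],[0,0,0],[0,0,0]], "dr": [[0,0,0.1745],[0,0,0.1745],[0,0,0.1745],[0,0,0],[0,0,0]]}}

```text
clock: 20.3
ee_pos: [0.6075, -0.1817, 0.0261]
tool_rot: [[1.0, 0.002, -0.001], [0.002, -1.0, 0.0], [-0.001, -0.0, -1.0]]
ft_force: [0.1, -0.2, -0.2]
gripper_width: 0.653
grip_force: 0.0
```

Request:
{"api": "drive_tool", "payload": {"travel": [[0,0,0],[0,0,0],[0,0,0],[0,0,0],[0,0,0]], "dr": [[0,0,0],[0,0,0],[0,0,0],[0,0,0],[0,0,0]], "hand": 0.022, "squeeze": 60}}

```text
clock: 20.92
ee_pos: [0.6077, -0.1819, 0.0266]
tool_rot: [[1.0, -0.0, -0.0], [-0.0, -1.0, -0.0], [-0.0, 0.0, -1.0]]
ft_force: [-2.1, 0.2, 5.5]
gripper_width: 0.364
grip_force: 59.3
```

Request:
{"api": "drive_tool", "payload": {"travel": [[0,0,-0.03],[0,0,-0.06],[0,0,-0.06],[0,0,-0.06],[0,0,-0.06],[-0.0193,-0.057,0],[-0.0193,-0.057,0],[-0.0193,-0.057,0]], "dr": [[0,0,0],[0,0,0],[0,0,0],[0,0,0],[0,0,0],[0,0,0],[0,0,0],[0,0,0]]}}

```text
clock: 21.92
ee_pos: [0.5485, -0.0094, 0.2954]
tool_rot: [[1.0, -0.001, -0.001], [-0.001, -1.0, 0.0], [-0.001, -0.0, -1.0]]
ft_force: [1.0, 0.8, -2.5]
gripper_width: 0.363
grip_force: 60.4
```

Request:
{"api": "drive_tool", "payload": {"travel": [[-0.0193,-0.057,0],[-0.0193,-0.057,0],[-0.0193,-0.057,0],[-0.0193,-0.057,0],[-0.0193,-0.057,0],[0,0,0.05],[0,0,0.05],[0,0,0.05]], "dr": [[0,0,0],[0,0,0],[0,0,0],[0,0,0],[0,0,0],[0,0,0],[0,0,0],[0,0,0]]}}

```text
clock: 22.92
ee_pos: [0.453, 0.2738, 0.1442]
tool_rot: [[1.0, 0.0, -0.0], [0.0, -1.0, -0.0], [-0.0, 0.0, -1.0]]
ft_force: [1.8, -0.3, -3.2]
gripper_width: 0.363
grip_force: 60.4
```

Request:
{"api": "drive_tool", "payload": {"travel": [[0,0,0.03],[0,0,0],[0,0,0],[0,0,0]], "dr": [[0,0,0],[0,0,0],[0,0,0],[0,0,0]]}}

```text
clock: 23.42
ee_pos: [0.4545, 0.2749, 0.1178]
tool_rot: [[1.0, -0.0, 0.003], [-0.0, -1.0, 0.002], [0.003, -0.002, -1.0]]
ft_force: [0.1, -1.0, -3.3]
gripper_width: 0.361
grip_force: 60.4
```

Run:
```python
from h import *
c,p,R=look({},"w7")
s=arm.sense();print(R,s["joints"])
discfit(c,p[:2],.038,p[2]-.0266+.024,p,R,.006)
discfit(c,[.4546,.2737],.044,.034,p,R,.006)
```

```text
t 23.425 p [0.4545 0.2749 0.1178] w 0.36058615756148404
[[ 1.     -0.0004  0.0027]
 [-0.0004 -1.      0.0019]
 [ 0.0027 -0.0019 -1.    ]] [ -22.5023   30.6439  -18.2238  121.5618   18.5123   30.1968 -144.4541]
disc 0.038 0.11519992722485833 [0.4552 0.2753] 95.5
disc 0.044 0.034 [0.4574 0.2737] 66.4
```

View pics/w7.png

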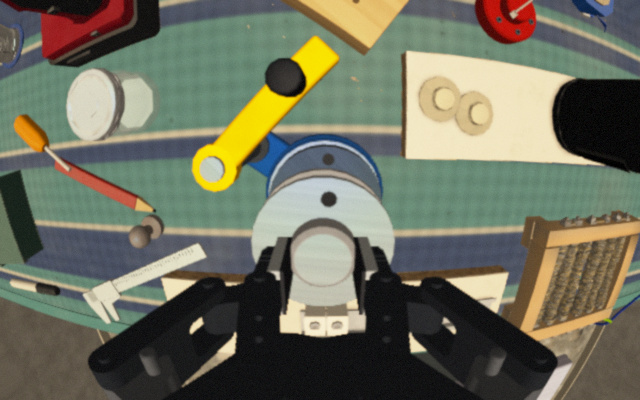

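Request:
{"api": "drive_tool", "payload": {"travel": [[0,0,0.034],[0,0,0],[0,0,0],[0,0,0]], "dr": [[0,0,0],[0,0,0],[0,0,0],[0,0,0]]}}

```text
clock: 23.98
ee_pos: [0.4542, 0.2747, 0.0835]
tool_rot: [[1.0, -0.0, 0.002], [-0.0, -1.0, 0.001], [0.002, -0.001, -1.0]]
ft_force: [-1.2, -0.2, -3.5]
gripper_width: 0.36
grip_force: 60.5
```

Request:
{"api": "drive_tool", "payload": {"travel": [[-0.0005,0.0007,0.007],[0,0,0.003],[0,0,0.003],[0,0,0.003],[0,0,0],[0,0,0]], "dr": [[0,0,0],[0,0,0],[0,0,0],[0,0,0],[0,0,0],[0,0,0]]}}

```text
clock: 24.72
ee_pos: [0.4529, 0.2735, 0.0663]
tool_rot: [[1.0, -0.0, -0.0], [-0.0, -1.0, 0.0], [-0.0, -0.0, -1.0]]
ft_force: [0.7, -0.7, -3.2]
gripper_width: 0.359
grip_force: 60.5
```

Engaged 8 mm over the collar with no contact force. Finishing the descent.

Request:
{"api": "drive_tool", "payload": {"travel": [[0,0,0.003],[0,0,0.002],[0,0,0.001],[0,0,0],[0,0,0]], "dr": [[0,0,0],[0,0,0],[0,0,0],[0,0,0],[0,0,0]]}}

```text
clock: 25.35
ee_pos: [0.4529, 0.2734, 0.0606]
tool_rot: [[1.0, -0.0, 0.0], [-0.0, -1.0, -0.0], [0.0, 0.0, -1.0]]
ft_force: [-1.3, -1.0, 3.9]
gripper_width: 0.359
grip_force: 61.2
```

Request:
{"api": "drive_tool", "payload": {"travel": [[0,0,0.001],[0,0,0],[0,0,0]], "dr": [[0,0,0],[0,0,0],[0,0,0]]}}

```text
clock: 25.72
ee_pos: [0.4529, 0.2734, 0.0605]
tool_rot: [[1.0, -0.0, 0.001], [-0.0, -1.0, -0.001], [0.001, 0.001, -1.0]]
ft_force: [-1.3, -2.5, 13.0]
gripper_width: 0.355
grip_force: 62.2
```

Request:
{"api": "drive_tool", "payload": {"travel": [[0,0,0],[0,0,0],[0,0,0],[0,0,-0.04],[0,0,-0.05],[0,0,-0.05],[0,0,0],[0,0,0]], "dr": [[0,0,0],[0,0,0],[0,0,0],[0,0,0],[0,0,0],[0,0,0],[0,0,0],[0,0,0]], "hand": 0.056}}

```text
clock: 26.72
ee_pos: [0.4526, 0.273, 0.1988]
tool_rot: [[1.0, -0.0, -0.0], [-0.0, -1.0, -0.001], [-0.0, 0.001, -1.0]]
ft_force: [0.2, 0.2, 1.0]
gripper_width: 0.652
grip_force: 0.0
```

Run:
```python
from h import *
c,p,R=look({})
print(R)
for r,z in((.038,.058),(.017,.058),(.014,.072)): discfit(c,[.454,.2737],r,z,p,R,.006)
fit("wrist",c,"belt_pulley",[.454,.274],.034,p,R)
```

```text
t 26.725 p [0.4526 0.273  0.1988] w 0.6518400700640345
[[ 1.     -0.0004 -0.0005]
 [-0.0004 -1.     -0.0006]
 [-0.0005  0.0006 -1.    ]]
disc 0.038 0.058 [0.4542 0.2738] 118.8
disc 0.017 0.058 [0.4542 0.2737] 84.2
disc 0.014 0.072 [0.4547 0.2737] 95.3
belt_pulley wrist fit [0.4671 0.2732] iou 0.135 conf 0.72
```

Request:
{"api": "drive_tool", "payload": {"travel": [[0.025,0.0275,-0.06],[0.05,0.055,0],[0.05,0.055,0],[0.025,0.027,0],[0,0,0],[0,0,0],[0,0,0]], "dr": [[0,0,0],[0,0,0],[0,0,0],[0,0,0],[0,0,0],[0,0,0],[0,0,0]]}}

```text
clock: 27.7
ee_pos: [0.5827, 0.1315, 0.2518]
tool_rot: [[1.0, 0.003, -0.002], [0.003, -1.0, 0.0], [-0.002, -0.0, -1.0]]
ft_force: [-0.7, 0.5, 0.2]
gripper_width: 0.655
grip_force: 0.0
```

Run:
```python
from h import *
c,p,R=look({"end_cap":0},"w8")
fit("wrist",c,"end_cap",[.627,.109],0,p,R)
for r,z in((.03,.02),(.014,.034)): discfit(c,[.627,.109],r,z,p,R,.008)
```

```text
t 27.7 p [0.5827 0.1315 0.2518] w 0.6548699143007172
end_cap place [341.4 129.8] 0.69 [0.6252 0.1079 0.    ]
end_cap wrist fit [0.6281 0.1078] iou 0.891 conf 0.7
disc 0.03 0.02 [0.6268 0.1084] 119.5
disc 0.014 0.034 [0.6177 0.0998] 88.8
```

View pics/w8.png

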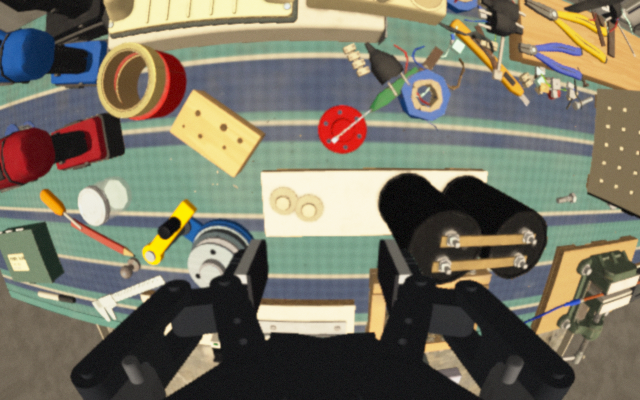

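The pulley is seated. The cap is at (342,129), with a screwdriver seemingly resting across it. I'll take a closer look before grasping.

Request:
{"api": "drive_tool", "payload": {"travel": [[0.022,0.0115,0.05],[0.022,0.0115,0.05],[0,0,0.035],[0,0,0],[0,0,0],[0,0,0]], "dr": [[0,0,0],[0,0,0],[0,0,0],[0,0,0],[0,0,0],[0,0,0]]}}

```text
clock: 28.6
ee_pos: [0.6293, 0.1076, 0.1197]
tool_rot: [[1.0, 0.001, 0.004], [0.001, -1.0, 0.001], [0.004, -0.001, -1.0]]
ft_force: [0.4, 0.2, -0.7]
gripper_width: 0.655
grip_force: 0.0
```

Run:
```python
from h import *
c,p,R=look({"end_cap":0})
fit("wrist",c,"end_cap",[.627,.109],0,p,R)
for r,z in((.03,.02),(.03,0),(.014,.034)): discfit(c,[.627,.109],r,z,p,R,.006)
cv2.imwrite("pics/w9.png",cv2.resize(c["frame"][20:290,180:540],(800,600),interpolation=cv2.INTER_CUBIC))
```

```text
t 28.6 p [0.6293 0.1076 0.1197] w 0.6553702651503569
end_cap place [323.9 193.6] 0.6 [0.6262 0.1067 0.    ]
end_cap wrist fit [0.6276 0.108 ] iou 0.911 conf 0.94
disc 0.03 0.02 [0.628  0.1089] 119.7
disc 0.03 0 [0.6242 0.1074] 91.2
disc 0.014 0.034 [0.631  0.1086] 62.4
```

View pics/w9.png

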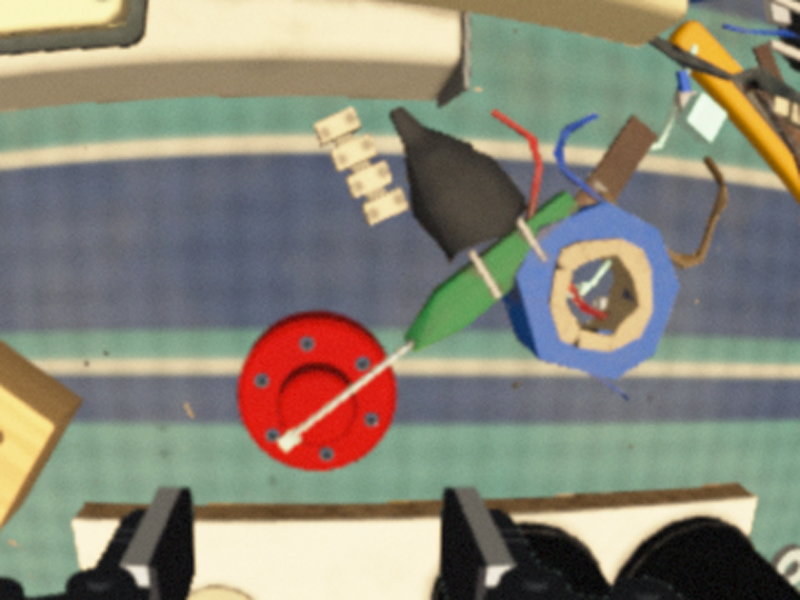

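The shaft runs over the cap from about (412,345) to (287,440) in the crop. I'll triangulate its height.

Run:
```python
from h import *
s=arm.sense();p,R=s["ee_pos"],s["tool_rot"];c=capture("wrist");t=capture("top")
R1=np.array([[1,.003,-.002],[.003,-1,0],[-.002,0,-1.]]);p1=np.array([.5827,.1315,.2518])
def rr(uv9): return wray(c,(180+uv9[0]*.45,20+uv9[1]*.45),np.array(p),np.array(R))
a=rr((287,440));b=wray(c,(335,142),p1,R1);d=ray(t,(150+330*.4,130+167*.4))
print("tip",tri([a,b]),tri([a,d]),tri([a,b,d]))
a=rr((412,345));b=wray(c,(371,110),p1,R1);d=ray(t,(150+360*.4,130+138*.4))
print("neck",tri([a,b]),tri([a,d]),tri([a,b,d]))
for z in(.02,.03,.034,.04,.06):print(z,wat(c,(180+287*.45,20+440*.45),p,R,z),wat(c,(180+412*.45,20+345*.45),p,R,z))
```

```text
tip [0.6126 0.1175 0.0267] [0.6129 0.1179 0.0267] [0.6127 0.1176 0.0272]
neck [0.6517 0.0762 0.0412] [0.6495 0.0761 0.0344] [0.6503 0.076  0.0344]
0.02 [0.6103 0.1184 0.02  ] [0.647  0.0727 0.02  ]
0.03 [0.6141 0.1179 0.03  ] [0.6492 0.0741 0.03  ]
0.034 [0.6156 0.1178 0.034 ] [0.6501 0.0747 0.034 ]
0.04 [0.6178 0.1175 0.04  ] [0.6514 0.0755 0.04  ]
0.06 [0.6253 0.1166 0.06  ] [0.6558 0.0784 0.06  ]
```

The shaft sits at about knob height (probably just décor), so I'll keep the fingers clear by closing perpendicular to it. That means turning by −135°.

Request:
{"api": "drive_tool", "payload": {"travel": [[0,0,0],[0,0,0],[0,0,0],[0,0,0],[0,0,0],[0,0,0],[0,0,0],[0,0,0]], "dr": [[0,0,-0.1683],[0,0,-0.1683],[0,0,-0.1683],[0,0,-0.1683],[0,0,-0.1683],[0,0,-0.1683],[0,0,-0.1683],[0,0,-0.1683]], "hand": 0.05}}

```text
clock: 29.85
ee_pos: [0.6283, 0.1063, 0.1177]
tool_rot: [[0.218, 0.976, 0.0], [0.976, -0.218, -0.0], [-0.0, 0.0, -1.0]]
ft_force: [-0.2, 0.4, -1.0]
gripper_width: 0.582
grip_force: 0.0
```

Request:
{"api": "drive_tool", "payload": {"travel": [[0,0,0],[0,0,0],[0,0,0],[0,0,0],[0,0,0],[0,0,0.03],[0,0,0],[0,0,0]], "dr": [[0,0,-0.1683],[0,0,-0.1683],[0,0,-0.1683],[0,0,-0.1683],[0,0,-0.1683],[0,0,-0.1683],[0,0,0],[0,0,0]]}}

```text
clock: 30.85
ee_pos: [0.6284, 0.1068, 0.088]
tool_rot: [[-0.705, 0.709, 0.0], [0.709, 0.705, 0.0], [-0.0, 0.001, -1.0]]
ft_force: [0.1, 0.7, -0.6]
gripper_width: 0.585
grip_force: 0.0
```

```bash
cat >> h.py <<'E'
def rel(target,R,p): print("tool-frame shift",np.array(R).T@(np.array(target)-p))
E
python3 - <<'E'
from h import *
c,p,R=look({"end_cap":0},"w10")
print(R,arm.sense()["joints"][6])
fit("wrist",c,"end_cap",[.628,.1085],0,p,R)
q=discfit(c,[.628,.1085],.03,.02,p,R,.006)
rel([.6278,.1085,.0225],R,p); rel([*q,.0225],R,p)
E
```

```text
t 30.85 p [0.6284 0.1068 0.088 ] w 0.5851192433488177
end_cap place [322.1 199.4] 0.9 [0.6273 0.1079 0.    ]
[[-0.7053  0.7089  0.0005]
 [ 0.7089  0.7053  0.0002]
 [-0.0002  0.0005 -1.    ]] -12.077708420160224
end_cap wrist fit [0.6271 0.1089] iou 0.912 conf 0.6
disc 0.03 0.02 [0.6264 0.1094] 119.4
tool-frame shift [0.0017 0.0007 0.0655]
tool-frame shift [0.0033 0.0004 0.0655]
```

Request:
{"api": "drive_tool", "payload": {"travel": [[0.0022,0.0005,0.04],[0,0,0.012],[0,0,0.008],[0,0,0.005],[0,0,0],[0,0,0]], "dr": [[0,0,0],[0,0,0],[0,0,0],[0,0,0],[0,0,0],[0,0,0]]}}

```text
clock: 31.75
ee_pos: [0.6274, 0.1087, 0.0231]
tool_rot: [[-0.707, 0.707, 0.001], [0.707, 0.707, 0.0], [-0.0, 0.001, -1.0]]
ft_force: [-0.9, -0.6, 0.1]
gripper_width: 0.583
grip_force: 0.0
```

Request:
{"api": "drive_tool", "payload": {"travel": [[0,0,0],[0,0,0],[0,0,0],[0,0,0],[0,0,0]], "dr": [[0,0,0],[0,0,0],[0,0,0],[0,0,0],[0,0,0]], "hand": 0.016, "squeeze": 60}}

```text
clock: 32.38
ee_pos: [0.6272, 0.1086, 0.0232]
tool_rot: [[-0.707, 0.707, 0.001], [0.707, 0.707, -0.0], [-0.001, 0.0, -1.0]]
ft_force: [-1.5, -0.5, 6.3]
gripper_width: 0.293
grip_force: 58.8
```

Request:
{"api": "drive_tool", "payload": {"travel": [[0,0,-0.005],[0,0,-0.01],[0,0,0]], "dr": [[0,0,0],[0,0,0],[0,0,0]]}}

```text
clock: 32.75
ee_pos: [0.6275, 0.1088, 0.0382]
tool_rot: [[-0.707, 0.707, 0.001], [0.707, 0.707, 0.001], [-0.0, 0.002, -1.0]]
ft_force: [-0.1, -0.9, -1.9]
gripper_width: 0.296
grip_force: 59.0
```

Request:
{"api": "drive_tool", "payload": {"travel": [[0,0,-0.05],[0,0,-0.055],[0,0,-0.055],[0,0,-0.05],[0.0597,-0.0014,0],[0.0597,-0.0014,0],[0.0597,-0.0014,0],[0.0597,-0.0014,0]], "dr": [[0,0,0],[0,0,0],[0,0,0],[0,0,0],[0,0,0],[0,0,0],[0,0,0],[0,0,0]]}}

```text
clock: 33.75
ee_pos: [0.4524, 0.2743, 0.2474]
tool_rot: [[-0.707, 0.707, 0.0], [0.707, 0.707, -0.0], [-0.0, 0.0, -1.0]]
ft_force: [0.5, 0.9, -0.7]
gripper_width: 0.295
grip_force: 59.5
```

Request:
{"api": "drive_tool", "payload": {"travel": [[0,0,0.05],[0,0,0.05],[0,0,0.015],[0,0,0],[0,0,0],[0,0,0],[0,0,0]], "dr": [[0,0,0],[0,0,0],[0,0,0],[0,0,0],[0,0,0],[0,0,0],[0,0,0]]}}

```text
clock: 34.62
ee_pos: [0.4548, 0.2737, 0.1334]
tool_rot: [[-0.707, 0.708, 0.002], [0.708, 0.707, 0.001], [-0.001, 0.002, -1.0]]
ft_force: [0.2, -0.8, -1.2]
gripper_width: 0.294
grip_force: 59.5
```

Run:
```python
from h import *
c,p,R=look({},"w11")
print(R)
q=discfit(c,p[:2],.03,p[2]-.0232+.02,p,R,.006)
fit("wrist",c,"end_cap",p[:2],p[2]-.0232,p,R)
for r,z in((.038,.058),(.044,.034)): discfit(c,[.4544,.2737],r,z,p,R,.006)
rel([.4544,.2737,.1],R,p); rel([*q,p[2]],R,p)
```

```text
t 34.625 p [0.4548 0.2737 0.1334] w 0.2942555433156967
[[-0.7066  0.7076  0.0016]
 [ 0.7076  0.7066  0.0009]
 [-0.0005  0.0018 -1.    ]]
disc 0.03 0.13020527665505424 [0.4526 0.2756] 110.4
end_cap wrist fit [0.4372 0.2906] iou 0.119 conf 0.7
disc 0.038 0.058 [0.4523 0.275 ] 88.7
disc 0.044 0.034 [0.4529 0.2735] 84.1
tool-frame shift [ 0.0003 -0.0003  0.0334]
tool-frame shift [ 0.0028 -0.0002 -0.    ]
```

Request:
{"api": "drive_tool", "payload": {"travel": [[-0.0012,0,0.02],[0,0,0.01],[0,0,0.004],[0,0,0.003],[0,0,0.003],[0,0,0],[0,0,0]], "dr": [[0,0,0],[0,0,0],[0,0,0],[0,0,0],[0,0,0],[0,0,0],[0,0,0]]}}

```text
clock: 35.6
ee_pos: [0.455, 0.2727, 0.0926]
tool_rot: [[-0.707, 0.707, 0.0], [0.707, 0.707, 0.0], [0.0, 0.0, -1.0]]
ft_force: [0.1, 0.1, -1.2]
gripper_width: 0.298
grip_force: 59.5
```

Request:
{"api": "drive_tool", "payload": {"travel": [[0,0,0.003],[0,0,0.003],[0,0,0.002],[0,0,0.002],[0,0,0],[0,0,0]], "dr": [[0,0,0],[0,0,0],[0,0,0],[0,0,0],[0,0,0],[0,0,0]]}}

```text
clock: 36.35
ee_pos: [0.455, 0.2726, 0.0823]
tool_rot: [[-0.707, 0.707, -0.0], [0.707, 0.707, 0.0], [0.0, -0.0, -1.0]]
ft_force: [-1.0, 1.4, -2.3]
gripper_width: 0.289
grip_force: 59.6
```

Request:
{"api": "drive_tool", "payload": {"travel": [[0,0,0.001],[0,0,0.001],[0,0,0.001],[0,0,0],[0,0,0]], "dr": [[0,0,0],[0,0,0],[0,0,0],[0,0,0],[0,0,0]]}}

```text
clock: 36.98
ee_pos: [0.4549, 0.2729, 0.0811]
tool_rot: [[-0.707, 0.707, 0.001], [0.707, 0.707, -0.001], [-0.002, 0.0, -1.0]]
ft_force: [-3.4, -1.4, 13.3]
gripper_width: 0.293
grip_force: 61.2
```

Request:
{"api": "drive_tool", "payload": {"travel": [[0,0,0],[0,0,0],[0,0,0],[0,0,-0.04],[0,0,-0.05],[0,0,-0.05],[0,0,0],[0,0,0]], "dr": [[0,0,0],[0,0,0],[0,0,0],[0,0,0],[0,0,0],[0,0,0],[0,0,0],[0,0,0]], "hand": 0.045}}

```text
clock: 37.98
ee_pos: [0.4549, 0.2717, 0.2188]
tool_rot: [[-0.707, 0.708, -0.0], [0.708, 0.707, -0.001], [-0.001, -0.001, -1.0]]
ft_force: [-0.3, -0.3, -0.1]
gripper_width: 0.527
grip_force: 0.0
```

Run:
```python
from h import *
c,p,R=look({"keeper_grip":.122,"jig":0,"jig_face":.02},"w12")
print(R)
for r,z in((.03,.078),(.014,.092)): discfit(c,[.4545,.2737],r,z,p,R,.006)
fit("wrist",c,"end_cap",[.4545,.2737],.058,p,R)
fit("wrist",c,"belt_pulley",[.4545,.2737],.034,p,R)
P=[wray(c,q["location"],p,R) for q in models.place_of("wrist","keeper_grip")[:1]]
for n in("top","side"):
    cc=capture(n);q=models.place_of(n,"keeper_grip")
    if q: P.append(ray(cc,q[0]["location"]));print(n,q[0]["confidence"],at(cc,q[0]["location"],.122))
if len(P)>1: print(tri(P))
m=cv2.inRange(cv2.cvtColor(c["frame"],cv2.COLOR_BGR2HSV),(20,120,120),(35,255,255))
n,l,st,ce=cv2.connectedComponentsWithStats(m); k=1+st[1:,4].argmax(); print(st[k])
u=np.argwhere(l==k)[:,::-1]; W=np.array([wat(c,x,p,R,.107)[:2] for x in u])
rc=cv2.minAreaRect(W.astype(np.float32)); print(rc,cv2.boxPoints(rc))
```

```text
t 37.975 p [0.4549 0.2717 0.2188] w 0.526791294069485
keeper_grip place [407.8 245.7] 0.59 [0.5393 0.2938 0.122 ]
jig_face place [407.8  51.3] 0.67 [0.4238 0.4369 0.02  ]
[[-0.7066  0.7076 -0.0003]
 [ 0.7076  0.7066 -0.0013]
 [-0.0007 -0.0012 -1.    ]]
disc 0.03 0.078 [0.453  0.2737] 120.0
disc 0.014 0.092 [0.4527 0.275 ] 40.9
end_cap wrist fit [0.4552 0.2725] iou 0.942 conf 0.84
belt_pulley wrist fit [0.4532 0.2744] iou 0.27 conf 0.91
side 0.57 [0.5353 0.2933 0.122 ]
[0.5373 0.2933 0.1222]
[ 390  162   31   87 1583]
((0.5157778263092041, 0.31491583585739136), (0.027213454246520996, 0.08070696145296097), 48.93235397338867) [[0.4764 0.3312]
 [0.5373 0.2781]
 [0.5551 0.2987]
 [0.4943 0.3517]]
```

Run:
```python
from h import *
c=capture("wrist")
R0=np.diag([1.,-1,-1]);R9=np.array([[0,1,0],[1,0,0],[0,0,-1.]])
V=[((.4544,.2437,.2245),np.array([[.0005,1,-.0012],[1,-.0005,.0001],[.0001,-.0012,-1]]),(374,88),(428,142)),
((.4545,.2749,.1178),np.array([[1,-.0004,.0027],[-.0004,-1,.0019],[.0027,-.0019,-1]]),(212,168),(285,77)),
((.448,.158,.2654),np.array([[.003,1,-.002],[1,-.003,-.002],[-.002,-.002,-1]]),(372,8),(423,45))]
for i,z in((2,.108),(3,.137)):
    r=[wray(c,v[i],np.array(v[0]),v[1]) for v in V]
    print([ (o+d*(z-o[2])/d[2])[:2] for o,d in r],tri(r))
```

```text
[array([0.4974, 0.3332]), array([0.4974, 0.3328]), array([0.4964, 0.3312])] [0.4972 0.333  0.1057]
[array([0.5364, 0.2919]), array([0.5396, 0.2895]), array([0.5378, 0.2901])] [0.5401 0.2911 0.1286]
```

Request:
{"api": "drive_tool", "payload": {"travel": [[-0.0235,0.0362,0],[-0.0235,0.0362,0],[0,0,0.03],[0,0,0],[0,0,0],[0,0,0]], "dr": [[0,0,0],[0,0,0],[0,0,0],[0,0,0],[0,0,0],[0,0,0]], "hand": 0.05}}

```text
clock: 39.33
ee_pos: [0.5393, 0.2912, 0.1907]
tool_rot: [[-0.708, 0.707, 0.001], [0.707, 0.708, 0.001], [-0.0, 0.002, -1.0]]
ft_force: [0.2, 0.3, -1.1]
gripper_width: 0.584
grip_force: 0.0
```

Run:
```python
from h import *
c,p,R=look({"keeper_grip":.122},"w13")
rel([.539,.290,.115],R,p)
q=discfit(c,[.539,.290],.008,.137,p,R,.012)
for q in models.trace("wrist","keeper")[:1]: print(q["location"],q["confidence"])
```

```text
t 39.325 p [0.5393 0.2912 0.1907] w 0.5836987429656205
keeper_grip place [322.6 208. ] 0.76 [0.5389 0.2922 0.122 ]
tool-frame shift [-0.0006 -0.0012  0.0757]
disc 0.008 0.137 [0.5399 0.2902] 112.0
[318.7, 166.8] 0.77
```

The handle is centred under the tool. Descend and grip.

Request:
{"api": "drive_tool", "payload": {"travel": [[-0.0005,-0.0005,0.04],[0,0,0.02],[0,0,0.014],[0,0,0],[0,0,0]], "dr": [[0,0,0],[0,0,0],[0,0,0],[0,0,0],[0,0,0]]}}

```text
clock: 40.1
ee_pos: [0.5398, 0.2906, 0.1162]
tool_rot: [[-0.707, 0.707, 0.001], [0.707, 0.707, 0.001], [0.0, 0.002, -1.0]]
ft_force: [0.2, -0.5, -0.5]
gripper_width: 0.584
grip_force: 0.0
```

Request:
{"api": "drive_tool", "payload": {"travel": [[0,0,0],[0,0,0],[0,0,0],[0,0,0],[0,0,0],[0,0,0]], "dr": [[0,0,0],[0,0,0],[0,0,0],[0,0,0],[0,0,0],[0,0,0]], "hand": 0.008, "squeeze": 20}}

```text
clock: 40.85
ee_pos: [0.5398, 0.2902, 0.1161]
tool_rot: [[-0.707, 0.707, 0.001], [0.707, 0.707, 0.0], [-0.0, 0.001, -1.0]]
ft_force: [0.3, -0.4, 5.7]
gripper_width: 0.178
grip_force: 21.9
```

Request:
{"api": "drive_tool", "payload": {"travel": [[0.0006,-0.0083,0],[0.0006,-0.0083,0],[0.0006,-0.0083,0],[0.0006,-0.0083,0],[0.0006,-0.0083,0],[0,0,0]], "dr": [[0,0,0.1396],[0,0,0.1396],[0,0,0.1396],[0,0,0.1396],[0,0,0.1396],[0,0,0]]}}

```text
clock: 41.6
ee_pos: [0.5025, 0.2725, 0.1161]
tool_rot: [[-0.089, 0.996, 0.001], [0.996, 0.089, -0.001], [-0.001, 0.001, -1.0]]
ft_force: [-0.4, -1.6, 7.0]
gripper_width: 0.175
grip_force: 22.0
```

Request:
{"api": "drive_tool", "payload": {"travel": [[0.0006,-0.0083,0],[0.0006,-0.0083,0],[0.0006,-0.0083,0],[0.0006,-0.0083,0],[0.0006,-0.0083,0],[0,0,0],[0,0,0]], "dr": [[0,0,0.1396],[0,0,0.1396],[0,0,0.1396],[0,0,0.1396],[0,0,0.1396],[0,0,0],[0,0,0]]}}

```text
clock: 42.48
ee_pos: [0.4627, 0.283, 0.116]
tool_rot: [[0.571, 0.821, -0.0], [0.821, -0.571, -0.002], [-0.002, 0.001, -1.0]]
ft_force: [-1.8, -1.8, 10.1]
gripper_width: 0.179
grip_force: 22.3
```

Request:
{"api": "drive_tool", "payload": {"travel": [[0.0002,-0.003,0],[0.0002,-0.003,0],[0,0,0],[0,0,0]], "dr": [[0,0,0.05],[0,0,0.05],[0,0,0],[0,0,0]]}}

```text
clock: 42.98
ee_pos: [0.4623, 0.284, 0.116]
tool_rot: [[0.652, 0.758, 0.004], [0.758, -0.652, -0.005], [-0.001, 0.006, -1.0]]
ft_force: [5.4, -7.1, 7.7]
gripper_width: 0.176
grip_force: 22.2
```

At the stop (9 N reaction). Release and retreat straight up.

Request:
{"api": "drive_tool", "payload": {"travel": [[0,0.003,0],[0,0,0],[0,0,0],[0,0,0],[0,0,-0.04],[0,0,-0.05],[0,0,-0.03],[0,0,0]], "dr": [[0,0,0],[0,0,0],[0,0,0],[0,0,0],[0,0,0],[0,0,0],[0,0,0],[0,0,0]], "hand": 0.045}}

```text
clock: 43.98
ee_pos: [0.4618, 0.2867, 0.2378]
tool_rot: [[0.652, 0.758, 0.005], [0.758, -0.652, 0.003], [0.005, 0.002, -1.0]]
ft_force: [-0.1, 0.1, -0.5]
gripper_width: 0.529
grip_force: 0.0
```

Request:
{"api": "drive_tool", "payload": {"travel": [[0,0,0],[0,0,0],[0,0,0]], "dr": [[0,0,0],[0,0,0],[0,0,0]]}}

```text
clock: 44.35
ee_pos: [0.4601, 0.2849, 0.2343]
tool_rot: [[0.652, 0.758, -0.002], [0.758, -0.652, -0.001], [-0.002, -0.001, -1.0]]
ft_force: [0.3, -0.7, 0.2]
gripper_width: 0.528
grip_force: 0.0
```

Run:
```python
from h import *
c,p,R=look({"keeper_grip":.122},"w14")
print(R[:,0])
q=discfit(c,[.4625,.284],.008,.137,p,R,.01)
print("angle",np.degrees(np.arctan2(q[1]-.333,q[0]-.4972)))
fit("wrist",c,"end_cap",[.4545,.2737],.058,p,R)
for r,z in((.03,.078),(.038,.058),(.044,.034),(.046,.02)): discfit(c,[.4545,.2737],r,z,p,R,.006)
```

```text
t 44.35 p [0.4601 0.2849 0.2343] w 0.5283905072735888
keeper_grip place [327.8 192.4] 0.75 [0.4632 0.282  0.122 ]
[ 0.6522  0.758  -0.0021]
disc 0.008 0.137 [0.4641 0.2865] 118.1
angle -125.47880866429956
end_cap wrist fit [0.4562 0.273 ] iou 0.564 conf 0.85
disc 0.03 0.078 [0.4568 0.2748] 109.5
disc 0.038 0.058 [0.4542 0.2745] 107.0
disc 0.044 0.034 [0.4577 0.2774] 91.5
disc 0.046 0.02 [0.4544 0.2735] 91.2
```

```bash
python3 -c "
from cell import arm
print(arm.job_done())"
```

```text
the job is handed in; nothing more can be done
None
```

The hub, pulley and end cap are stacked on the jig, each pressed to its seat before release, and the yellow keeper is swung to its stop; I handed the job in at about 44 s with the arm clear of everything (no verdict came back).

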